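# Start the calibration of a carat balance

## Task

Start the calibration of the carat balance: the check weight already stands on its pan, so push the draught-shield lid fully shut, then press the two blue keys down together, one fingertip on each, hold both fully down for three seconds, and let go. Do not press the red or black keys, do not press one blue key without the other, and leave the check weight and everything else on the bench where it is.

Things in the scene. Friction and masses are not known exactly. Their poses are not given: they have to be found in the camera images.
- scale: Carat balance fixed on the bench, white housing 270 x 190 mm. Front to back: key deck 45 mm above the bench, sloping display (32 to 60 mm in front of the origin, up to 67 mm high), clear draught shield (20 mm in front of the origin to 126 mm behind, 150 mm wide, rim at 130 mm). Origin: centre of its underside, on the bench. -x points to its front (the keys), +y to its left, z up.
- shield_lid (a joint): Angle of the clear, blue-framed shield lid: 0 = shut (level), growing as it swings up and back about its far (+x) edge. A stiff hinge keeps it where it is left; it starts 0.55 to 1.0 rad open. 1 to 2 N down near its front edge moves it; firm stop at 0. Plate 147 mm from hinge to front edge, 153 mm wide, 5 mm thick, plus an 11 mm tab at mid front.
- lid_hinge (a point): Point on the lid's hinge axis (which runs along the balance's y), mid-width, at the underside of the plate: 126.5 mm behind the balance's origin, 130.5 mm above the bench.
- lid_push (a point): Point on the upper (outer) face of the lid, mid-width, 100 mm from the hinge towards the front edge; moves with the lid. Its z axis is the lid's outward normal.
- key_left (a joint): Travel of the left (+y) blue key: 0 m = up, 0.005 m = fully down, springs back. 0.6 N starts it, 2 N brings it fully down (so the pair takes 4 N together, and rests on a firm stop beyond).
- key_right (a joint): Travel of the right (-y) blue key, just like the left one.
- key_left_top (a point): Centre of the top of the left blue key, 20 mm (x) by 24 mm (y); up, it stands 8 mm above the key deck, 53 mm above the bench; fully down, 3 mm above the deck. It moves straight down when pressed.
- key_right_top (a point): Centre of the top of the right blue key, same size and height. The two blue keys' centres are 64 mm apart along the balance's y axis, 103 mm in front of the balance's origin.
- key_power (a joint): Travel of the small red key midway between the blue ones (13 x 12 mm, 4 mm proud of the deck, 0.0025 m travel). Not to be pressed.
- key_unit (a joint): Travel of the small black key at the left end of the row, 36 mm outside the left blue key (13 x 15 mm, 4 mm proud, 0.0025 m travel). Not to be pressed.
- key_print (a joint): Travel of the small black key at the right end of the row, 36 mm outside the right blue key, same size. Not to be pressed.
- weight_mid (a point): Middle (half-way up) of the loose brass check weight of 100 g, 23 mm diameter, 36 mm tall with a knob, standing on the 84 mm steel pan inside the shield; its top is 100 mm above the bench, under the shut lid. To be left standing there.
- loupe: Folding loupe, dark ribbed barrel 36 mm wide and 24 mm tall with its steel cover swung out, loose on the bench beside the balance. Origin: underside of the barrel. Leave alone.
- graver: Graver with a pale wooden mushroom handle, lying along its x, 115 mm long, 36 mm high, loose. Leave alone.
- burnisher: Burnisher with a brown wooden mushroom handle and yellow shank, lying along its x, 135 mm long, 36 mm high, loose. Leave alone.
- handpiece: Metal micromotor handpiece with a small black brush, lying along its x, 180 mm long, 27 mm thick, loose. Leave alone.
- ring_box: Small open wooden box, 52 mm square and 28 mm tall, with a ring with a green stone standing in it (to 38 mm), loose. Leave alone.

How it is judged:
On the way, in this order (a step that is already met when the one before it is completed fails the run):
1. the draught-shield lid is fully shut (value of joint shield_lid below 0.04 rad), for 0.2 s.
2. both blue keys are held down together by the fingers, with the lid shut, for 2.5 seconds without a break (value of joint each of key_left, key_right above 0.0035 m and contact force between the fingers and scale above 1 N and value of joint shield_lid below 0.04 rad), for 2.5 s.
At the end, for the whole second after the job is handed in: The lid is shut (within 0.04 rad), all keys are up again (within 1 mm), the check weight stands where it stood on the pan (within 5 mm), and nothing else on the bench has moved by 15 mm or more (value of joint shield_lid below 0.04 rad and value of joint each of key_left, key_right, key_power, key_unit, key_print below 0.001 m and distance of weight_mid from where it was at the start of the episode below 0.005 m and angle between weight_mid's own z axis and vertical below 0.1 rad and distance of each of loupe, graver, burnisher, handpiece, ring_box from where it was at the start of the episode below 0.015 m); the robot touches nothing.
It fails at once if one blue key is pressed down while the other is up ((value of joint key_left above 0.0035 m and value of joint key_right below 0.001 m) or (value of joint key_right above 0.0035 m and value of joint key_left below 0.001 m)).
It fails at once if the red or a black key is pressed (value of joint any of key_power, key_unit, key_print above 0.0015 m).
It fails at once if the check weight is moved, tipped or lifted by 5 mm or more (distance of weight_mid from where it was at the start of the episode above 0.005 m).
It fails at once if the loupe, graver, burnisher, handpiece or ring box is moved or lifted by 15 mm or more (distance of any of loupe, graver, burnisher, handpiece, ring_box from where it was at the start of the episode above 0.015 m).
It also fails if it takes over 45 s, if anything falls off the work surface, if the arm or the gripper's body presses on something with over 40 N, if the wrist force passes 120 N, or if a joint passes its speed limit or range.

## Robot

A 6-joint arm with a two-finger parallel gripper is mounted at the origin on the work surface. World frame = base frame: x ahead of the robot, y to its left, z up, the work surface at z = 0. Lengths are in m, angles in rad, forces in N, time in s.
With the tool pointing down it reaches from about 0.275 to 0.75 m from the base axis. Payload 10.2 kg.
Tool frame: the origin (TCP) lies between the finger pads; the fingertips stand 11 mm ahead of it and the grasp point (between the pads) lies 8 mm behind it (tip_extent is the distance from the TCP to the fingertips, in m); z points along the fingers, y is the line along which they close (so a half turn about z gives the same grasp; the last joint's range is limited). The gripper opens to 85 mm and grips with 20 to 120 N. Pads are 22 mm wide; open, the fingers measure 114 mm over their backs; the gripper's body (76 mm by 85 mm) begins 54 mm behind the grasp point. The pads swing forward as they close: fully open they stand 13 mm farther back than shut.
Start: joints at [-1.474, 0.313, 1.498, -0, 1.331, -0.223], TCP at [0.165, -0.498, 0.242] pointing down, gripper open.
Joint ranges: [-2.94, 2.94], [-0.97, 2.17], [0.19, 2.56], [-1.23, 4.37], [0.02, 3.11], [-2.88, 2.88]. Speed limits (rad/s): [2.39, 2.39, 3.01, 3.14, 3.14, 3.14].

## Interface

Orientations are given as a unit quaternion [w, x, y, z].
In Python, from plant import * gives the robot as it stands.
- The arm moves only by the tool play_rows, never from a script. Its argument "steps" is a list of rows, each an object with "offset": the shift along the world's x, y, z normalised to -1 to 1, where 1 is 100 mm, a list of three; "roll": the turn about the world's z normalised to -1 to 1, where 1 is 45 degrees. A call has 1 to 10 rows; each row shifts and turns the commanded pose from where the row before left it; what a row does not reach is not made up. A row lasts 1/10 s, in which the tool goes at most 50 mm and 8.59 degrees, less where a joint would pass 70% of its speed; a pose out of reach is approached as far as the arm can. A call with a number of a shift or a turn outside -1 to 1 is refused whole. A call with a gripper value outside its range is refused whole. "gripper" is the opening, from 0 (shut) to 1 (fully open), set as the call begins (left out, the last holds). The fingers move at their own pace and stop on an object; "force" is the grip in N (left out, the last holds). Time passes only in rows, so rows that do not move let the fingers close. It gives the time, the measured TCP pose, the force, the opening and the grip force at its end, in the units of the state.
- get_state(): the state, without advancing time (a new reading comes with each control period).
- capture(name): name is "side" or "top" or "wrist"; returns the picture (384x512x3 uint8, red, green, blue); there is no depth.
- camera_model(name): a dict with "intrinsics" (3x3 intrinsics, pixels), "R" (3x3) and "t" (3): a world point X has camera coordinates R X + t; the wrist camera has in their place "T_tool_cam" (4x4, takes a point from camera to tool coordinates, whose origin is the TCP and whose axes are the flange's). Camera axes: x right, y down, z forward; pixel columns grow to the right and rows downward; lengths in m; the calibration is good to about 2 mm. A picture is of the moment at which its call begins: read the wrist's pose just before it. camera_model takes no time and is no camera call.
- job_done(): hands the job in; it is judged then, once.
Trained networks look in the newest picture that a camera, given by its name, has taken for a name from the list of things; names that differ only in an ending like _2 or _b are one class to them, and where a whole thing is asked for, a point or a joint stands for the part that bears it (a point fixed in the world has none). Each returns a list of dicts, best first, with "confidence" (0 to 1); they miss things now and then, are a little off and sometimes report something else, mostly with a low value. They report only what shows in the picture. A call takes as long as a camera call.
- find_in(name, camera): "uv" ([column, row] in pixels, amid what is visible of it).
- outline_of(name, camera): "region" (384x512 bool, what is visible of it) and "uv" ([column, row] in pixels, amid what is visible of it).
- pinpoint(name, camera): "uv" ([column, row] in pixels: a listed point, or the origin of a listed thing).
The state is a dict: "time_s": time; "joint_positions": joint angles; "qvel": joint speeds; "joint_efforts": joint torques, N m; "position": TCP position; "eef_rot": TCP orientation; "ft_force": force on the tool from outside, world axes, zero at the start; "wrist_torque": the same for the moment, N m; "finger_gap": opening from 0.0 (shut) to 1.0 (fully open); "gripper_force": force on a finger pad.
Only numpy, scipy, OpenCV 4.12 (cv2) and the standard library are available. Lean on these libraries where they do the work, as an engineer would, in place of code of your own. Each camera call takes 0.05 s, during which the arm holds its last target. There are 200 camera calls.

## Working session

There is one attempt and no reset: what is moved stays moved. The work goes in short steps, Python scripts to look and compute and a tool call to move; the robot and the scene stay as the last step left them, time stands still between calls to the robot, and variables do not carry over. Pictures are saved under pics/ and viewed, at most 10 in all, crops included, and the job is handed in when it is done.

Besides the shell and the picture viewer there is one more tool, called after "Call:" as name(argument=value, ...) on one line, values as JSON. play_rows: Moves the arm, as the interface text tells. Scaled input: -1 to 1 covers 100 mm each way for a shift and 45 degrees each way for a turn. Its arguments: {"type":"object","properties":{"steps":{"type":"array","items":{"type":"object","properties":{"offset":{"type":"array","items":{"type":"number","minimum":-1,"maximum":1}},"roll":{"type":"number","minimum":-1,"maximum":1}}}},"gripper":{"type":"number"},"force":{"type":"number"}},"required":["steps"]}

```bash
mkdir -p pics; cat > h.py <<'E'
from plant import *
import numpy as np, cv2
def snap(c,n):
    im=capture(c); cv2.imwrite(f'pics/{n}.png',cv2.cvtColor(im,cv2.COLOR_RGB2BGR)); return im
def proj(c,X):
    m=camera_model(c); p=np.array(m['R'])@np.array(X)+np.array(m['t']); q=np.array(m['intrinsics'])@p; return q[:2]/q[2]
def ray(c,uv):
    m=camera_model(c); R=np.array(m['R']); d=R.T@np.linalg.inv(np.array(m['intrinsics']))@np.array([*uv,1.]); return -R.T@np.array(m['t']),d
def atz(c,uv,z):
    o,d=ray(c,uv); return o+d*(z-o[2])/d[2]
E
python3 - <<'E'
from h import *
Z={'key_left_top':.053,'key_right_top':.053,'lid_hinge':.1305,'scale':0,'weight_mid':.082,'lid_push':.18,'loupe':0,'ring_box':0,'graver':.018,'burnisher':.018,'handpiece':.013}
for c in ['top','side']:
    snap(c,c+'0')
    for n in Z:
        r=pinpoint(n,c)
        if r: print(c,n,np.round(r[0]['uv'],1),round(r[0]['confidence'],2),np.round(atz(c,r[0]['uv'],Z[n]),4))
print(get_state())
E
```

```text
top key_left_top [351.2 215.1] 0.56 [ 0.5163 -0.2086  0.053 ]
top key_right_top [310.3 237.2] 0.65 [ 0.455  -0.0968  0.053 ]
top lid_hinge [293.7 146.2] 0.86 [ 0.6854 -0.0475  0.1305]
top scale [293.4 201.4] 0.88 [ 0.5625 -0.0556  0.    ]
top weight_mid [298.2 175.5] 0.56 [ 0.619  -0.0629  0.082 ]
top lid_push [298.1 155.2] 0.66 [ 0.6457 -0.0544  0.18  ]
top loupe [237.8 242.7] 0.75 [0.4418 0.1029 0.    ]
top ring_box [236.  200.7] 0.92 [0.5632 0.1107 0.    ]
top graver [352.8 218.3] 0.69 [ 0.5124 -0.2208  0.018 ]
top burnisher [386.  219.3] 0.77 [ 0.5104 -0.3134  0.018 ]
top handpiece [197.6 226. ] 0.86 [0.4869 0.2172 0.013 ]
side key_left_top [218.1 236.5] 0.48 [ 0.4481 -0.033   0.053 ]
side key_right_top [220.3 260.4] 0.64 [ 0.4481 -0.096   0.053 ]
side lid_hinge [325.9 207.3] 0.75 [ 0.6786 -0.0498  0.1305]
side scale [263.5 251.4] 0.97 [ 0.5482 -0.0506  0.    ]
side weight_mid [294.5 230.9] 0.57 [ 0.612  -0.0644  0.082 ]
side lid_push [307.1 180.6] 0.61 [ 0.642  -0.0149  0.18  ]
side loupe [214.3 203.2] 0.56 [0.445  0.1185 0.    ]
side ring_box [261.6 195.1] 0.44 [0.5727 0.1292 0
[... 198 characters left out ...]
joint_positions': array([-1.47441523e+00,  3.12870202e-01,  1.49769616e+00, -1.25143350e-05,
        1.33100730e+00, -2.23400883e-01]), 'qvel': array([-0.00054171, -0.00090498, -0.00113557,  0.0008083 , -0.00077382,
       -0.00033706]), 'joint_efforts': array([ 3.71689875e-04, -4.12163436e+01, -2.59895933e+01, -1.57700720e-04,
        5.01515187e-04,  3.41041209e-05]), 'position': array([ 0.16502428, -0.49839335,  0.24231088]), 'eef_rot': array([ 9.08945409e-06,  9.87244408e-01,  1.59212055e-01, -6.66847860e-06]), 'ft_force': array([ 0.35186162, -0.02605961,  0.29762694]), 'wrist_torque': array([ 0.01550711, -0.04349247,  0.02293926]), 'gripper_force': 0.0, 'finger_gap': 0.9989195868128083}
```

```bash
python3 -c "
import cv2,numpy as np
a=cv2.imread('pics/top0.png');b=cv2.imread('pics/side0.png')
cv2.imwrite('pics/both0.png',cv2.resize(np.vstack([a,b]),(400*1,600)))"
```

```text
(no output)
```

View pics/top0.png

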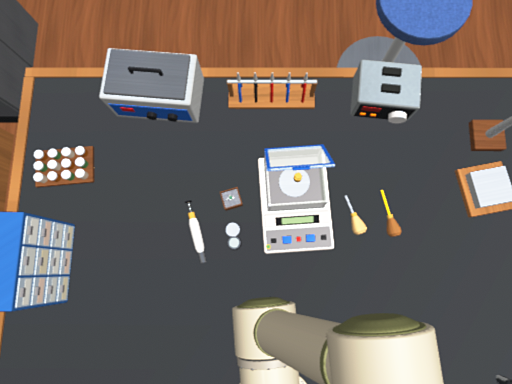

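View pics/side0.png

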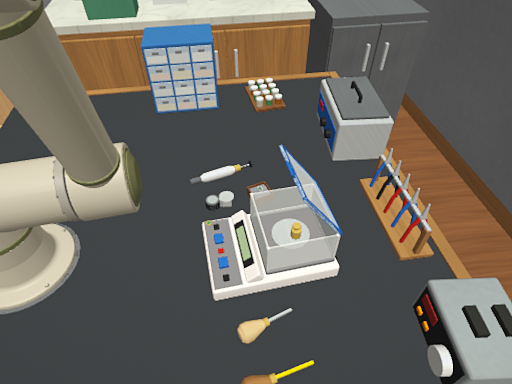

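The top view shows the balance at about (295,200), with blue keys near (287,239) and (310,237). The lid is open, and its front edge is near (265–328,150). The side view shows the keys at (219,238) and (223,262), and the lid's front edge from (284,148) leading down to the hinge at about (335,230). The network put key_left_top on the graver in the top view, so I'll refine the keys by colour.

```bash
python3 - <<'E'
from h import *
from scipy.optimize import least_squares
P={}
for c,(x0,y0,x1,y1) in {'top':(275,228,325,252),'side':(205,222,240,285)}.items():
    im=cv2.imread(f'pics/{c}0.png').astype(int); b=(im[...,0]-im[...,2]>60)
    m=np.zeros(b.shape,np.uint8); m[y0:y1,x0:x1]=b[y0:y1,x0:x1]
    n,_,s,ce=cv2.connectedComponentsWithStats(m)
    for i in range(1,n):
        if s[i,4]>8: print(c,s[i,4],ce[i].round(1),atz(c,ce[i],.051).round(4)); P.setdefault(c,[]).append(ce[i])
def tri(u,v):
    f=lambda X:np.r_[proj('top',X)-u,proj('side',X)-v]
    r=least_squares(f,[.55,-.05,.1]); return r.x.round(4),r.fun.round(1)
print('push',tri([298.1,155.2],[307.1,180.6])); print('hinge',tri([293.7,146.2],[325.9,207.3]))
k=[sorted(P[c],key=lambda p:p[0] if c=='top' else p[1]) for c in('top','side')]
for a,b in zip(*k): print('key',tri(a,b))
# predicted lid pixels for candidate angles
A,B=[np.mean([atz(c,kk[i],.051)for c,kk in zip(('top','side'),k)],axis=0) for i in (0,1)]
y=(A-B)[:2]; yaw=np.arctan2(-y[0],y[1]); ex=np.array([np.cos(yaw),np.sin(yaw)]); ey=np.array([-ex[1],ex[0]])
o=(A+B)[:2]/2+.103*ex; print('yaw',np.degrees(yaw),'len',np.linalg.norm(y),'origin',o)
for th in (.55,.7,.85,1.):
    q=[]
    for s in(1,-1):
        xy=o+ex*(.1265-.147*np.cos(th))+ey*s*.0765; X=[*xy,.1305+.147*np.sin(th)]
        q+=[proj('top',X).round(0),proj('side',X).round(0)]
    print(th,q)
E
```

```text
top 71 [310.2 237.6] [ 0.454  -0.0966  0.051 ]
top 75 [286.6 239.4] [ 0.4486 -0.0328  0.051 ]
side 92 [218.4 238.1] [ 0.4483 -0.036   0.051 ]
side 107 [222.9 262.1] [ 0.4532 -0.0997  0.051 ]
push (array([ 0.631 , -0.051 ,  0.2164]), array([-0.1,  1.4,  1.1, -0.3]))
hinge (array([ 0.6821, -0.0473,  0.1283]), array([-0.1,  1.5,  1.1, -0.3]))
key (array([ 0.4485, -0.0331,  0.0472]), array([ 0. ,  0.1,  0.1, -0. ]))
key (array([ 0.4536, -0.0972,  0.0472]), array([ 0. ,  0.3,  0.2, -0.1]))
yaw 4.606184270190386 len 0.06398665496345177 origin [ 0.55369466 -0.05802604]
0.55 [array([268., 191.]), array([260., 164.]), array([333., 187.]), array([280., 221.])]
0.7 [array([268., 184.]), array([266., 157.]), array([334., 180.]), array([288., 213.])]
0.85 [array([268., 176.]), array([274., 149.]), array([335., 171.]), array([298., 205.])]
1.0 [array([267., 167.]), array([283., 143.]), array([335., 162.]), array([308., 198.])]
```

```bash
python3 -c "
import cv2,numpy as np
a=cv2.imread('pics/top0.png')[130:260,245:345];b=cv2.imread('pics/side0.png')[140:300,195:345]
a=cv2.resize(a,None,fx=3.7,fy=3.7);b=cv2.resize(b,None,fx=2.8,fy=2.8)
h=max(len(a),len(b));p=lambda i:cv2.copyMakeBorder(i,0,h-len(i),0,0,0)
cv2.imwrite('pics/crop0.png',np.hstack([p(a),p(b)]))"
```

```text
(no output)
```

View pics/crop0.png

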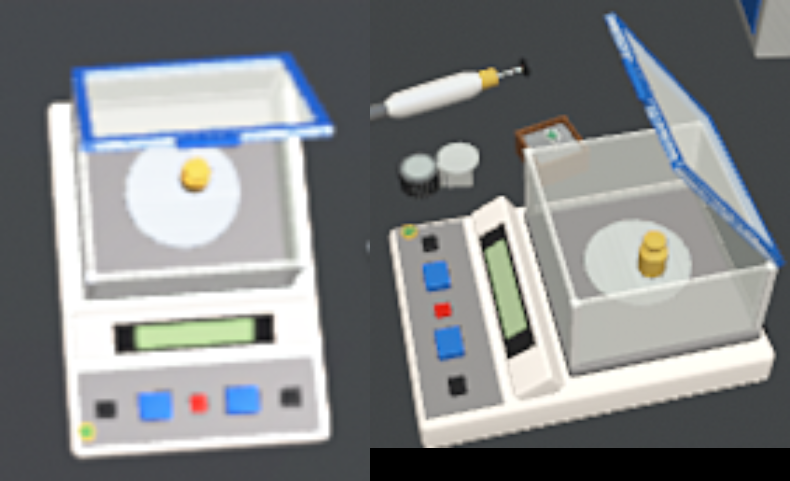

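Lid angle is about 0.96 rad, the balance origin is (0.554, -0.058) and its yaw is 4.6°. Next I move above the lid with the fingers shut.

Call:
play_rows(gripper=0, steps=[{"offset":[0.1,0.1,0.1],"roll":-0.03},{"offset":[0.3,0.3,0.1],"roll":-0.03},{"offset":[0.3,0.3,0.1],"roll":-0.03},{"offset":[0.3,0.3,0.1],"roll":-0.03},{"offset":[0.3,0.3,0.1],"roll":-0.03},{"offset":[0.3,0.3,0.1],"roll":-0.03},{"offset":[0.3,0.3,0],"roll":-0.03},{"offset":[0.3,0.3,0],"roll":-0.03},{"offset":[0.3,0.3,0],"roll":-0.03},{"offset":[0.3,0.3,0],"roll":-0.03}])

```text
time_s: 2.2
position: [0.4461, -0.2169, 0.3025]
eef_rot: [0.0, 0.999, 0.042, 0.0]
ft_force: [-0.2, -1.5, -0.0]
finger_gap: -0.0
gripper_force: 0.0
```

Call:
play_rows(steps=[{"offset":[0.3,0.3,0]},{"offset":[0.3,0.3,0]},{"offset":[0.3,0.3,0]},{"offset":[0.3,0.3,0]},{"offset":[0.3,0.3,0]},{"offset":[0.2,0.1,0]},{"offset":[0.1,0,0]},{"offset":[0,0,0]}])

```text
schema error: expected keys offset, roll
```

```bash
python3 - <<'E'
from h import *
s=get_state(); print(s['position'],s['eef_rot'],s['ft_force'],s['finger_gap'],s['time_s'])
a=snap('side','s1')[100:300,180:400]; b=snap('wrist','w1')
a=cv2.resize(a[...,::-1],None,fx=1.9,fy=1.9); b=cv2.resize(b[...,::-1],(380,285))
cv2.imwrite('pics/c1.png',np.hstack([a,cv2.copyMakeBorder(b,0,len(a)-285,0,0,0)]))
E
```

```text
[ 0.44606629 -0.21693189  0.30247288] [1.69102675e-04 9.99134306e-01 4.16003152e-02 1.51791556e-04] [-0.24510738 -1.51338081 -0.01974329] -0.0004886507108070163 2.2
```

View pics/c1.png

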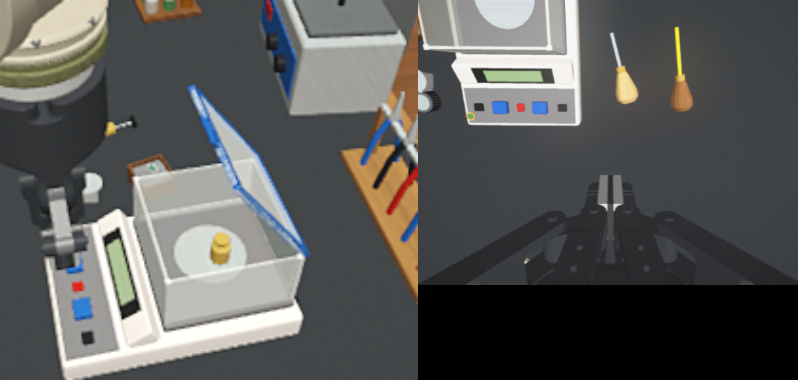

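The arm is short of the lid because the second move was refused: each row needs a roll. The wrist view shows both blue keys clearly, near (500,107) and (540,107) in the crop, so I'll measure them from that picture and continue.

```bash
cat >> h.py <<'E'
from scipy.spatial.transform import Rotation as Ro
def watz(uv,z,pos,q):
    m=camera_model('wrist'); T=np.array(m['T_tool_cam']); R=Ro.from_quat([q[1],q[2],q[3],q[0]]).as_matrix()
    o=R@T[:3,3]+pos; d=R@T[:3,:3]@np.linalg.inv(np.array(m['intrinsics']))@np.array([*uv,1.]); return o+d*(z-o[2])/d[2]
def wkeys(f,pos,q,z=.053):
    im=cv2.imread(f).astype(int); m=((im[...,0]-im[...,2]>60)).astype(np.uint8)
    n,_,s,ce=cv2.connectedComponentsWithStats(m)
    for i in range(1,n):
        if s[i,4]>60: print(s[i],ce[i].round(1),watz(ce[i],z,pos,q).round(4))
E
python3 - <<'E'
from h import *
wkeys('pics/w1.png',np.array([.44607,-.21693,.30247]),[1.7e-4,.99913,.0416,1.5e-4])
E
```

```text
[ 99 136  24  18 372] [110.4 144.6] [ 0.4442 -0.0396  0.053 ]
[153 137  22  17 352] [163.6 145. ] [ 0.4489 -0.1028  0.053 ]
```

Call:
play_rows(steps=[{"offset":[0.3,0.3,0],"roll":0},{"offset":[0.3,0.3,0],"roll":0},{"offset":[0.3,0.3,0],"roll":0},{"offset":[0.3,0.3,0],"roll":0},{"offset":[0.3,0.3,0],"roll":0},{"offset":[0.3,0.15,0],"roll":0},{"offset":[0.05,0,0],"roll":0},{"offset":[0,0,0],"roll":0}])

```text
time_s: 3.1
position: [0.6302, -0.0539, 0.3015]
eef_rot: [0.0, 0.999, 0.042, -0.001]
ft_force: [-0.2, -0.2, -1.4]
finger_gap: 0.002
gripper_force: 0.0
```

Call:
play_rows(steps=[{"offset":[0,0,-0.15],"roll":0},{"offset":[0,0,-0.15],"roll":0},{"offset":[0,0,-0.15],"roll":0},{"offset":[0,0,-0.1],"roll":0},{"offset":[0,0,-0.08],"roll":0},{"offset":[-0.07,-0.005,-0.06],"roll":0},{"offset":[-0.07,-0.005,-0.06],"roll":0},{"offset":[-0.08,-0.006,-0.08],"roll":0},{"offset":[-0.08,-0.006,-0.08],"roll":0}])

```text
time_s: 4.0
position: [0.5998, -0.0561, 0.2117]
eef_rot: [0.0, 0.999, 0.042, 0.001]
ft_force: [0.6, 0.1, 1.1]
finger_gap: 0.003
gripper_force: 0.3
```

```bash
python3 - <<'E'
from h import *
s=get_state(); print(s['position'],s['ft_force'],s['time_s'])
a=snap('side','s2')[100:300,180:400]
cv2.imwrite('pics/c2.png',cv2.resize(a[...,::-1],None,fx=2.5,fy=2.5))
E
```

```text
[ 0.59975433 -0.05613557  0.2116606 ] [0.60491309 0.1386205  1.08732956] 4.0
```

View pics/c2.png

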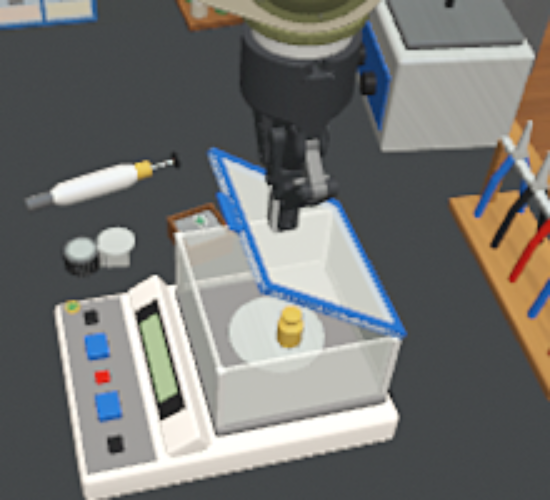

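The fingertips are on the lid's outer face and the lid is swinging shut, so I continue along the arc.

Call:
play_rows(steps=[{"offset":[-0.06,-0.005,-0.1],"roll":0},{"offset":[-0.06,-0.005,-0.1],"roll":0},{"offset":[-0.05,-0.004,-0.1],"roll":0},{"offset":[-0.03,-0.002,-0.1],"roll":0},{"offset":[-0.02,-0.002,-0.1],"roll":0},{"offset":[-0.01,0,-0.06],"roll":0},{"offset":[0,0,-0.04],"roll":0},{"offset":[0,0,0],"roll":0}])

```text
time_s: 4.85
position: [0.577, -0.0573, 0.1508]
eef_rot: [-0.0, 0.999, 0.042, -0.0]
ft_force: [0.2, 0.6, -0.1]
finger_gap: -0.001
gripper_force: 0.0
```

Call:
play_rows(steps=[{"offset":[0,0,-0.02],"roll":0},{"offset":[0,0,-0.02],"roll":0},{"offset":[0,0,0],"roll":0}])

```text
time_s: 5.15
position: [0.5771, -0.0574, 0.1472]
eef_rot: [-0.0, 0.999, 0.042, -0.0]
ft_force: [-0.7, -0.3, 0.1]
finger_gap: -0.002
gripper_force: 0.0
```

Call:
play_rows(steps=[{"offset":[0,0,-0.015],"roll":0},{"offset":[0,0,-0.015],"roll":0},{"offset":[0,0,0],"roll":0}])

```text
time_s: 5.45
position: [0.5772, -0.0574, 0.1464]
eef_rot: [0.0, 0.999, 0.042, 0.001]
ft_force: [-7.0, 1.6, 15.4]
finger_gap: -0.002
gripper_force: 7.7
```

There is a firm stop at 15 N, with the tips at z ≈ 0.135, so the lid is shut. Next I lift and move over the keys with the fingers part open.

Call:
play_rows(steps=[{"offset":[0,0,0.1],"roll":0},{"offset":[0,0,0.25],"roll":0},{"offset":[0,0,0.3],"roll":0},{"offset":[-0.2,0,0.2],"roll":0},{"offset":[-0.3,-0.02,0],"roll":0},{"offset":[-0.3,-0.02,0],"roll":0},{"offset":[-0.3,-0.03,0],"roll":0},{"offset":[-0.15,-0.02,0],"roll":0},{"offset":[0,0,0],"roll":0}])

```text
time_s: 6.35
position: [0.4511, -0.0665, 0.2299]
eef_rot: [0.0, 0.999, 0.042, 0.0]
ft_force: [0.4, 0.8, -0.1]
finger_gap: -0.003
gripper_force: 0.0
```

Call:
play_rows(gripper=0.58, steps=[{"offset":[0,0,-0.2],"roll":0},{"offset":[0,0,-0.2],"roll":0},{"offset":[0,0,-0.2],"roll":0},{"offset":[0,0,0],"roll":0},{"offset":[0,0,0],"roll":0},{"offset":[0,0,0],"roll":0}])

```text
time_s: 6.95
position: [0.4528, -0.0666, 0.1704]
eef_rot: [0.0, 0.999, 0.042, 0.001]
ft_force: [1.1, 0.1, 0.1]
finger_gap: 0.581
gripper_force: 0.0
```

```bash
python3 - <<'E'
from h import *
s=get_state(); print(s['position'],s['eef_rot'],s['ft_force'],s['finger_gap'],s['time_s'])
b=snap('wrist','w3'); a=snap('side','s3')[100:300,180:400]
wkeys('pics/w3.png',s['position'],s['eef_rot'])
a=cv2.resize(a[...,::-1],None,fx=1.2,fy=1.2);b=b[...,::-1]
cv2.imwrite('pics/c3.png',np.hstack([b,cv2.copyMakeBorder(a,0,384-len(a),0,0,0)]))
E
```

```text
[ 0.45283443 -0.06657623  0.17035983] [4.02492271e-04 9.99110437e-01 4.21590612e-02 8.86360507e-04] [1.0757568  0.08566793 0.10674161] 0.5806121537850499 6.95
[  90    0  336  107 9664] [257.1  68.3] [ 0.543 -0.058  0.053]
[204 180  29  23 658] [218.1 190.9] [ 0.4471 -0.0339  0.053 ]
[282 180  30  24 660] [296.1 191.8] [ 0.4516 -0.0974  0.053 ]
```

View pics/c3.png

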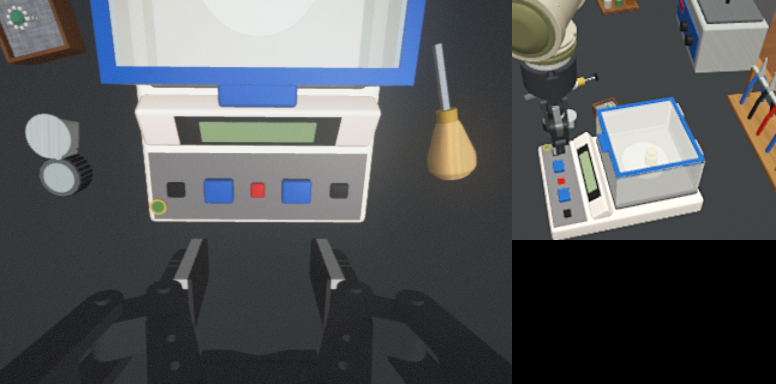

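The wrist view shows the lid shut, with the blue keys at (218,191) and (296,192). That puts their centre at about (0.450, -0.066), right under the open fingers. Now I descend.

Call:
play_rows(steps=[{"offset":[-0.03,0.005,-0.2],"roll":0},{"offset":[0,0,-0.25],"roll":0},{"offset":[0,0,-0.25],"roll":0},{"offset":[0,0,-0.15],"roll":0},{"offset":[0,0,-0.1],"roll":0},{"offset":[0,0,0],"roll":0},{"offset":[0,0,0],"roll":0}])

```text
time_s: 7.75
position: [0.4495, -0.0661, 0.075]
eef_rot: [0.0, 0.999, 0.042, 0.001]
ft_force: [0.6, 0.0, 0.2]
finger_gap: 0.577
gripper_force: 0.0
```

```bash
python3 - <<'E'
from h import *
s=get_state(); print(s['position'],s['ft_force'],s['finger_gap'],s['time_s'])
b=snap('wrist','w4'); a=snap('side','s4')[180:280,180:280]
a=cv2.resize(a[...,::-1],None,fx=2.8,fy=2.8);b=b[...,::-1]
cv2.imwrite('pics/c4.png',np.hstack([b,cv2.copyMakeBorder(a,0,384-len(a),0,0,0)]))
E
```

```text
[ 0.44951264 -0.06607797  0.07500912] [0.57632329 0.03830612 0.20398542] 0.5769539768132876 7.75
```

View pics/c4.png

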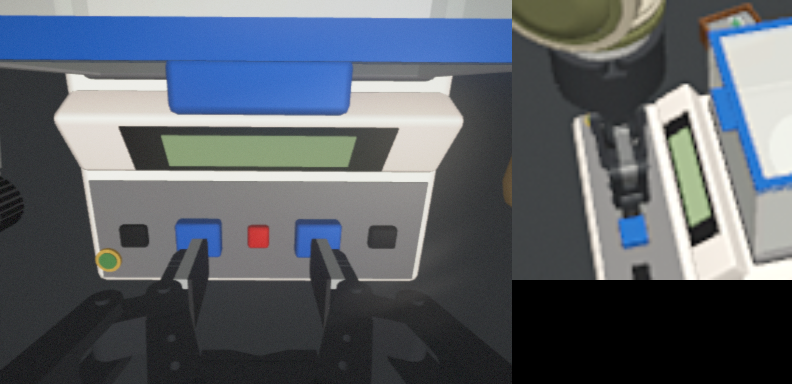

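Both fingertips, at (198,245) and (320,245), sit over the centres of the blue keys. I press down gently.

Call:
play_rows(steps=[{"offset":[0,0,-0.04],"roll":0},{"offset":[0,0,-0.04],"roll":0},{"offset":[0,0,-0.03],"roll":0},{"offset":[0,0,0],"roll":0},{"offset":[0,0,0],"roll":0}])

```text
time_s: 8.35
position: [0.449, -0.0659, 0.0632]
eef_rot: [-0.0, 0.999, 0.042, -0.0]
ft_force: [0.8, 0.5, 0.2]
finger_gap: 0.58
gripper_force: 0.0
```

Call:
play_rows(steps=[{"offset":[0,0,-0.02],"roll":0},{"offset":[0,0,-0.02],"roll":0},{"offset":[0,0,0],"roll":0},{"offset":[0,0,0],"roll":0}])

```text
time_s: 8.75
position: [0.4492, -0.0659, 0.0594]
eef_rot: [0.0, 0.999, 0.042, 0.0]
ft_force: [0.3, -0.8, 1.7]
finger_gap: 0.583
gripper_force: 0.9
```

Call:
play_rows(steps=[{"offset":[0,0,-0.02],"roll":0},{"offset":[0,0,-0.02],"roll":0},{"offset":[0,0,-0.01],"roll":0},{"offset":[0,0,0],"roll":0}])

```text
time_s: 9.15
position: [0.4493, -0.066, 0.0558]
eef_rot: [0.0, 0.999, 0.042, 0.0]
ft_force: [-7.1, 2.9, 26.3]
finger_gap: 0.577
gripper_force: 12.7
```

Both keys are on the stop: 26 N total, 12.7 N on a finger. I ease off slightly and hold.

Call:
play_rows(steps=[{"offset":[0,0,0.004],"roll":0},{"offset":[0,0,0],"roll":0},{"offset":[0,0,0],"roll":0},{"offset":[0,0,0],"roll":0},{"offset":[0,0,0],"roll":0},{"offset":[0,0,0],"roll":0},{"offset":[0,0,0],"roll":0},{"offset":[0,0,0],"roll":0},{"offset":[0,0,0],"roll":0},{"offset":[0,0,0],"roll":0}])

```text
time_s: 10.15
position: [0.4492, -0.066, 0.0558]
eef_rot: [0.0, 0.999, 0.042, 0.0]
ft_force: [-6.8, 1.3, 20.7]
finger_gap: 0.578
gripper_force: 10.2
```

Call:
play_rows(steps=[{"offset":[0,0,0],"roll":0},{"offset":[0,0,0],"roll":0},{"offset":[0,0,0],"roll":0},{"offset":[0,0,0],"roll":0},{"offset":[0,0,0],"roll":0},{"offset":[0,0,0],"roll":0},{"offset":[0,0,0],"roll":0},{"offset":[0,0,0],"roll":0},{"offset":[0,0,0],"roll":0},{"offset":[0,0,0],"roll":0}])

```text
time_s: 11.15
position: [0.4493, -0.066, 0.0559]
eef_rot: [0.0, 0.999, 0.042, 0.0]
ft_force: [-6.3, 2.5, 20.0]
finger_gap: 0.583
gripper_force: 10.2
```

Call:
play_rows(steps=[{"offset":[0,0,0],"roll":0},{"offset":[0,0,0],"roll":0},{"offset":[0,0,0],"roll":0},{"offset":[0,0,0],"roll":0},{"offset":[0,0,0],"roll":0},{"offset":[0,0,0],"roll":0},{"offset":[0,0,0],"roll":0},{"offset":[0,0,0],"roll":0},{"offset":[0,0,0],"roll":0},{"offset":[0,0,0],"roll":0}])

```text
time_s: 12.15
position: [0.4492, -0.066, 0.0558]
eef_rot: [0.0, 0.999, 0.042, 0.0]
ft_force: [-5.0, 1.6, 20.1]
finger_gap: 0.579
gripper_force: 10.2
```

Both keys have been held down for 3 s. I release straight up.

Call:
play_rows(steps=[{"offset":[0,0,0],"roll":0},{"offset":[0,0,0.1],"roll":0},{"offset":[0,0,0.2],"roll":0},{"offset":[0,0,0.3],"roll":0},{"offset":[0,0,0.3],"roll":0},{"offset":[0,0,0.3],"roll":0},{"offset":[0,0,0.1],"roll":0},{"offset":[0,0,0],"roll":0},{"offset":[0,0,0],"roll":0}])

```text
time_s: 13.05
position: [0.4485, -0.0657, 0.1834]
eef_rot: [-0.0, 0.999, 0.042, -0.001]
ft_force: [-0.7, -0.8, 1.0]
finger_gap: 0.582
gripper_force: 0.0
```

```bash
python3 - <<'E'
from h import *
s=get_state(); print(s['position'],s['ft_force'],s['time_s'])
b=snap('wrist','w5'); a=snap('side','s5')[130:380,180:400]
a=cv2.resize(a[...,::-1],None,fx=1.25,fy=1.25);b=b[...,::-1]
cv2.imwrite('pics/c5.png',np.hstack([b,cv2.copyMakeBorder(a,0,384-len(a),0,0,0)]))
E
```

```text
[ 0.44848613 -0.06565703  0.18342392] [-0.69124532 -0.84151333  1.03228299] 13.05
```

View pics/c5.png

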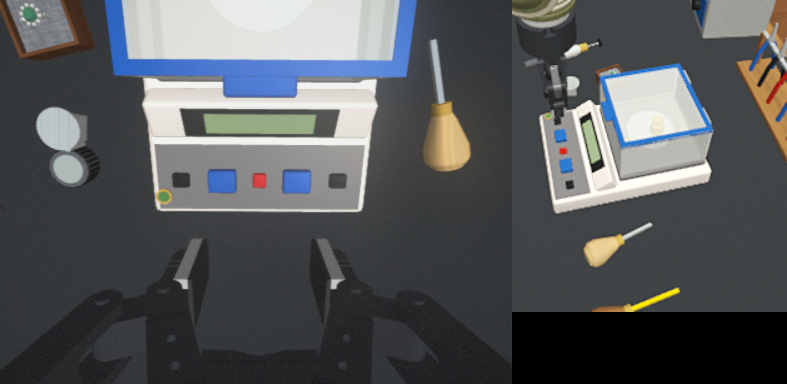

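The picture shows the lid shut, the keys at (222,181) and (297,181) standing up again, the check weight upright on its pan, and the loose items where they were. I'm handing the job in.

```bash
python3 -c "
from plant import *
print(job_done())"
```

```text
the job is handed in; nothing more can be done
None
```

I shut the lid, held both blue keys down together for just over 3 s, then released them and handed the job in; no verdict came back, but the last pictures showed the lid shut, the keys up and nothing visibly moved.

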